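# Weight the glued pads

## Robot

A 6-joint arm with a two-finger parallel gripper is mounted at the origin on the work surface; the furniture and walls round the work are solid. World frame = base frame: x ahead of the robot, y to its left, z up, the work surface at z = 0. Lengths are in m, angles in rad, forces in N, time in s.
With the tool pointing down it reaches from about 0.35 to 0.8 m from the base axis. Payload 7.3 kg.
Tool frame: the origin (TCP) lies at the very end of the fingers, on their centre line; the grasp point (between the pads) lies grip_depth behind it (grip_depth is the distance from the TCP to the grasp point, in m); z points along the fingers, y is the line along which they close (so a half turn about z gives the same grasp; the last joint's range is limited). The gripper opens to 85 mm and grips with 20 to 120 N. Pads are 22 mm wide; open, the fingers measure 114 mm over their backs; the gripper's body (76 mm by 85 mm) begins 54 mm behind the grasp point. The pads swing forward as they close: fully open they stand 13 mm farther back than shut.
Start: joints at [-1.369, 0.342, 1.524, -0, 1.275, -0.146], TCP at [0.179, -0.494, 0.231] pointing down, gripper open.
Joint ranges: [-2.53, 2.53], [-0.77, 2.02], [0.04, 2.7], [-1, 4.14], [0.28, 2.66], [-3.11, 3.11]. Speed limits (rad/s): [2.57, 2.57, 3.14, 3.14, 3.14, 3.14].

## Interface

Orientations are given as a unit quaternion [w, x, y, z].
In Python, from cell import state, grab_frame, close_job, boxes_of, trace, spot_point, grip_depth gives the robot as it stands.
- The arm moves only by the tool send_rows, never from a script. Its argument "commands" is a list of rows, each a list of 3 entries, a list of its own where there are three numbers: the closure, from -1 (fully open) to 1 (shut), then the shift along the tool's x, y, z in mm, then the turn, a rotation vector about the tool's x, y, z in degrees. A call has 1 to 20 rows; each row is the pose to reach, as a shift and turn from the pose commanded when the call began, along the tool's axes at that moment; what a row does not reach only later rows make up. A row lasts 1/10 s, in which the tool goes at most 50 mm and 8.59 degrees, less where a joint would pass 70% of its speed; a pose out of reach is approached as far as the arm can. A call with a gripper value outside its range is refused whole. The fingers move at their own pace and stop on an object; "squeeze" is the grip in N (left out, the last holds). Time passes only in rows, so rows that repeat a pose let the fingers close. It gives the time, the measured TCP pose, the force, the opening and the grip force at its end, in the units of the state.
- state(): the state, without advancing time (a new reading comes with each control period).
- grab_frame(name): name is "scene" or "top" or "wrist"; returns a dict with "pixels" (420x560x3 uint8, red, green, blue), "mtx" (3x3 intrinsics, pixels), "dist" ([k1, k2, p1, p2, k3] as OpenCV has them; the pictures are not rectified), "position" and "rotation" of the camera in the world; the wrist camera has in their place "T_tool_cam" (4x4, takes a point from camera to tool coordinates, whose origin is the TCP and whose axes are the flange's). Camera axes: x right, y down, z forward; pixel columns grow to the right and rows downward; lengths in m; the calibration is good to about 2 mm. A picture is of the moment at which its call begins: read the wrist's pose just before it. There is no depth.
- close_job(): hands the job in; it is judged then, once.
Trained networks look in a picture, given as the dict that the camera call returned (one of the last four; its "shot" number tells which), for a name from the list of things; names that differ only in an ending like _2 or _b are one class to them, and where a whole thing is asked for, a point or a joint stands for the part that bears it (a point fixed in the world has none). Each returns a list of dicts, best first, with "conf" (0 to 1); they miss things now and then, are a little off and sometimes report something else, mostly with a low value. They report only what shows in the picture. A call takes as long as a camera call. They do not tell look-alikes from the thing itself.
- boxes_of(picture, name): "xyz" ([x, y, z] in m, in world coordinates, good to about 4 mm: the middle of the surface that is visible of it).
- trace(picture, name): "mask" (420x560 bool, what is visible of it).
- spot_point(picture, name): "xyz" ([x, y, z] in m, in world coordinates, good to about 4 mm: a listed point, or the origin of a listed thing).
The state is a dict: "time_s": time; "joint_positions": joint angles; "dq": joint speeds; "effort": joint torques, N m; "tcp_pos": TCP position; "tool_rot": TCP orientation; "contact_force": force on the tool from outside, world axes, zero at the start; "wrist_torque": the same for the moment, N m; "finger_gap": finger opening in m; "grip_force": force on a finger pad.
Only numpy, scipy, OpenCV 4.12 (cv2) and the standard library are available. Lean on these libraries where they do the work, as an engineer would, in place of code of your own. Each camera call takes 0.05 s, during which the arm holds its last target. There are 200 camera calls.

## Task

The four paper pads have just been glued; put a bench weight on each to press it while it dries, the largest weight on the largest pad and so on down by size to the smallest weight on the smallest pad. They were glued in that order, so weight them in that order too, largest pad first and smallest last. Set each weight down upright at the middle of its pad without dropping it, let go of it, and leave the tin and the blue knob where they are.

Things in the scene. Friction and masses are not known exactly. Their poses are not given: they have to be found in the camera images.
- weight_a: the largest bench weight (loose, 0.7 kg give or take a fifth): a round steel disc 70 mm across and 20 mm high, from whose middle a straight upright aluminium handle 20 mm across with four dark rings rises to 66 mm above the underside; take it by the handle. Origin at the centre of the underside, z up the handle.
- weight_b: the second largest bench weight (loose, 0.5 kg give or take a fifth): a round steel disc 58 mm across and 20 mm high, from whose middle a straight upright aluminium handle 20 mm across with four dark rings rises to 66 mm above the underside; take it by the handle. Origin at the centre of the underside, z up the handle.
- weight_c: the second smallest bench weight (loose, 0.34 kg give or take a fifth): a round steel disc 46 mm across and 20 mm high, from whose middle a straight upright aluminium handle 20 mm across with four dark rings rises to 66 mm above the underside; take it by the handle. Origin at the centre of the underside, z up the handle.
- weight_d: the smallest bench weight (loose, 0.2 kg give or take a fifth): a round steel disc 34 mm across and 20 mm high, from whose middle a straight upright aluminium handle 20 mm across with four dark rings rises to 66 mm above the underside; take it by the handle. Origin at the centre of the underside, z up the handle.
- pad_a: the largest paper pad, a white rectangular block 90 x 125 mm (its x and y) and 20 mm high that lies flat and stays put. Origin at the centre of its underside, z up.
- pad_b: the second largest paper pad, a white rectangular block 75 x 105 mm (its x and y) and 20 mm high that lies flat and stays put. Origin at the centre of its underside, z up.
- pad_c: the second smallest paper pad, a white rectangular block 60 x 85 mm (its x and y) and 20 mm high that lies flat and stays put. Origin at the centre of its underside, z up.
- pad_d: the smallest paper pad, a white rectangular block 45 x 65 mm (its x and y) and 20 mm high that lies flat and stays put. Origin at the centre of its underside, z up.
- pin_tin: a bystander: round lidded tin, 60 mm across, 32 mm high, without a handle (loose); origin at the centre of the underside.
- blue_knob: a bystander: blue star-shaped screw knob, about 40 mm across, 42 mm high, a thin stud pointing up (loose); origin at the centre of the underside.
Mind the look-alikes: they are no part of the job. What is shaped like the weight_c but orange is not meant. What is shaped like the weight_a but orange is not meant.

How it is judged:
On the way, in this order (a step that is already met when the one before it is completed fails the run):
1. the largest weight stands released at the middle of the largest pad (horizontal distance between weight_a and pad_a below 0.012 m and height (world z) of weight_a between 0.016 and 0.024 m and angle between weight_a's own z axis and vertical below 0.1 rad and linear speed of weight_a below 0.02 m/s and angular speed of weight_a below 0.2 rad/s and contact force between the fingers and weight_a below 0.1 N), for 0.2 s.
2. the second largest weight stands released at the middle of the second largest pad (horizontal distance between weight_b and pad_b below 0.012 m and height (world z) of weight_b between 0.016 and 0.024 m and angle between weight_b's own z axis and vertical below 0.1 rad and linear speed of weight_b below 0.02 m/s and angular speed of weight_b below 0.2 rad/s and contact force between the fingers and weight_b below 0.1 N), for 0.2 s.
3. the second smallest weight stands released at the middle of the second smallest pad (horizontal distance between weight_c and pad_c below 0.012 m and height (world z) of weight_c between 0.016 and 0.024 m and angle between weight_c's own z axis and vertical below 0.1 rad and linear speed of weight_c below 0.02 m/s and angular speed of weight_c below 0.2 rad/s and contact force between the fingers and weight_c below 0.1 N), for 0.2 s.
4. the smallest weight stands released at the middle of the smallest pad (horizontal distance between weight_d and pad_d below 0.012 m and height (world z) of weight_d between 0.016 and 0.024 m and angle between weight_d's own z axis and vertical below 0.1 rad and linear speed of weight_d below 0.02 m/s and angular speed of weight_d below 0.2 rad/s and contact force between the fingers and weight_d below 0.1 N), for 0.2 s.
At the end, for the whole second after the job is handed in: Each of the four weights stands on the pad of its own size rank, its centre within 12 mm of the pad's centre, upright within 0.1 rad, its underside within 4 mm of the pad's top, released and at rest (all of step 1 and all of step 2 and all of step 3 and all of step 4); the robot touches nothing.
It fails at once if the tin is moved by more than 20 mm (distance of pin_tin from where it was at the start of the episode above 0.02 m).
It fails at once if the blue knob is moved by more than 20 mm (distance of blue_knob from where it was at the start of the episode above 0.02 m).
It fails at once if a weight is dropped (moves faster than 0.6 m/s with the fingers off it) ((linear speed of weight_a above 0.6 m/s and contact force between the fingers and weight_a below 0.1 N) or (linear speed of weight_b above 0.6 m/s and contact force between the fingers and weight_b below 0.1 N) or (linear speed of weight_c above 0.6 m/s and contact force between the fingers and weight_c below 0.1 N) or (linear speed of weight_d above 0.6 m/s and contact force between the fingers and weight_d below 0.1 N)).
It also fails if it takes over 96 s, if anything falls off the work surface, if the arm or the gripper's body presses on something with over 40 N, if the wrist force passes 120 N, or if a joint passes its speed limit or range.

## Working session

There is one attempt and no reset: what is moved stays moved. The work goes in short steps, Python scripts to look and compute and a tool call to move; the robot and the scene stay as the last step left them, time stands still between calls to the robot, and variables do not carry over. Pictures are saved under pics/ and viewed, at most 14 in all, crops included, and the job is handed in when it is done.

Besides the shell and the picture viewer there is one more tool, called after "Request:" as a command line: name --argument value ..., lists and objects as JSON in quotes. send_rows: Moves the arm, as the interface text tells. Its arguments: {"type":"object","properties":{"commands":{"type":"array"},"squeeze":{"type":"number"}},"required":["commands"]}

```bash
mkdir -p pics; python3 - <<'E'
from cell import *
import cv2
print(state(), grip_depth)
for n in ("top","scene"):
    p=grab_frame(n); cv2.imwrite(f"pics/{n}0.png",p["pixels"][:,:,::-1])
    print(n,p["position"],p["mtx"][0][0],p["dist"])
    for k in ("weight_a","pad_a","pin_tin","blue_knob"):
        for d in spot_point(p,k): print(k,[round(float(v),3) for v in d["xyz"]],round(d["conf"],2))
E
```

```text
{'time_s': 0.0, 'joint_positions': array([-1.36896728e+00,  3.42754865e-01,  1.52501738e+00,  8.41860135e-06,
        1.27539039e+00, -1.46009125e-01]), 'dq': array([ 0.00070375, -0.00116902, -0.00055469, -0.00021202, -0.00138889,
       -0.00149948]), 'effort': array([ 1.39091757e-03, -4.33671856e+01, -2.46006346e+01,  4.37559424e-05,
        7.96466338e-03, -5.81053754e-06]), 'tcp_pos': array([ 0.17889305, -0.4931582 ,  0.23060915]), 'tool_rot': array([-7.84794265e-04,  9.84914069e-01,  1.73042368e-01, -1.78816908e-05]), 'contact_force': array([-0.2783653 ,  1.06258233,  0.15835021]), 'wrist_torque': array([-0.00605188,  0.00982653, -0.01580374]), 'grip_force': 0.0, 'finger_gap': 0.08573207432372304} 0.0187
top [0.35718355 0.01101235 1.35311249] 515.8301684313126 [-0.16073261  0.          0.          0.          0.        ]
weight_a [0.348, -0.071, -0.002] 0.78
weight_a [0.416, -0.175, -0.002] 0.69
weight_a [0.441, 0.067, 0.0] 0.65
weight_a [0.444, 0.197, 0.0] 0.61
weight_a [0.354, 0.195, -0.0] 0.48
weight_a [0.327, 0.276, -0.002] 0.45
pad_a [0.633, -0.181, 0.001] 0.88
pad_a [0.542, -0.373, -0.004] 0.81
pad_a [0.512, 0.403, -0.002] 0.65
pad_a [0.638, 0.15, 0.001] 0.65
pin_tin [0.467, -0.062, -0.001] 0.95
blue_knob [0.358, -0.316, -0.003] 0.63
scene [0.03124316 0.82730272 0.65506147] 404.72774004147897 [-0.00889196  0.          0.          0.          0.        ]
weight_a [0.435, 0.064, 0.001] 0.9
weight_a [0.328, 0.281, 0.001] 0.84
weight_a [0.349, -0.074, -0.0] 0.81
weight_a [0.351, 0.197, 0.001] 0.72
weight_a [0.449, 0.2, -0.001] 0.67
weight_a [0.416, -0.172, 0.002] 0.52
pad_a [0.537, -0.369, -0.001] 0.92
pad_a [0.511, 0.398, -0.002] 0.79
pad_a [0.637, 0.146, 0.001] 0.75
pad_a [0.627, -0.182, 0.003] 0.66
pin_tin [0.472, -0.063, 0.002] 0.9
blue_knob [0.359, -0.321, -0.003] 0.6
```

```bash
cat > h.py <<'E'
from cell import *
import cv2, numpy as np
def rays(p,px):
    px=np.asarray(px,float).reshape(-1,1,2)
    u=cv2.undistortPoints(px,np.array(p["mtx"]),np.array(p["dist"])).reshape(-1,2)
    R=np.array(p["rotation"]); 
    return np.array(p["position"]), np.c_[u,np.ones(len(u))]@R.T
def toplane(p,px,z):
    o,d=rays(p,px); return o+d*((z-o[2])/d[:,2])[:,None]
def project(p,X):
    R=np.array(p["rotation"]);o=np.array(p["position"])
    rv=cv2.Rodrigues(R.T)[0]
    return cv2.projectPoints(np.asarray(X,float).reshape(-1,3),rv,-R.T@o,np.array(p["mtx"]),np.array(p["dist"]))[0].reshape(-1,2)
E
python3 - <<'E'
from h import *
p=grab_frame("top")
for k in ("weight_a","pad_a","pin_tin","blue_knob"):
    for d in trace(p,k):
        m=d["mask"].astype(np.uint8); c=max(cv2.findContours(m,cv2.RETR_EXTERNAL,cv2.CHAIN_APPROX_NONE)[0],key=cv2.contourArea).reshape(-1,2)
        w=(toplane(p,c,0.02)[:,:2]*1000).astype(np.float32)
        r=cv2.minAreaRect(w); e=cv2.minEnclosingCircle(w)
        col=np.median(p["pixels"][m>0],axis=0)
        print(k,round(d["conf"],2),c.mean(0).round(),"rect",np.round(r[0]),np.round(r[1]),round(r[2],1),"circ",np.round(e[0]),round(e[1],1),col)
E
```

```text
Traceback (most recent call last):
  File "h.py", line 9, in toplane
    o,d=rays(p,px); return o+d*((z-o[2])/d[:,2])[:,None]
        ~~~~^^^^^^
  File "h.py", line 7, in rays
    return np.array(p["position"]), np.c_[u,np.ones(len(u))]@R.T
                                    ~~~~~~~~~~~~~~~~~~~~~~~~^~~~
ValueError: matmul: Input operand 1 has a mismatch in its core dimension 0, with gufunc signature (n?,k),(k,m?)->(n?,m?) (size 4 is different from 3)
```

View pics/top0.png

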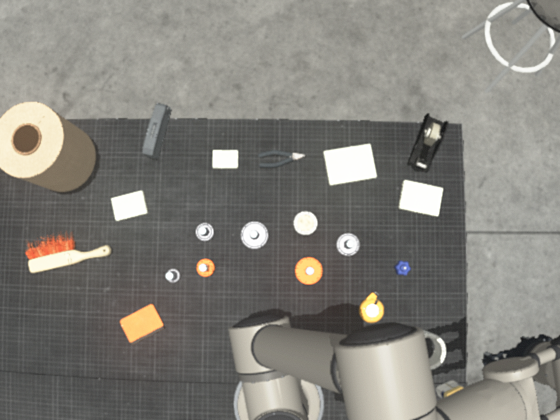

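View pics/scene0.png

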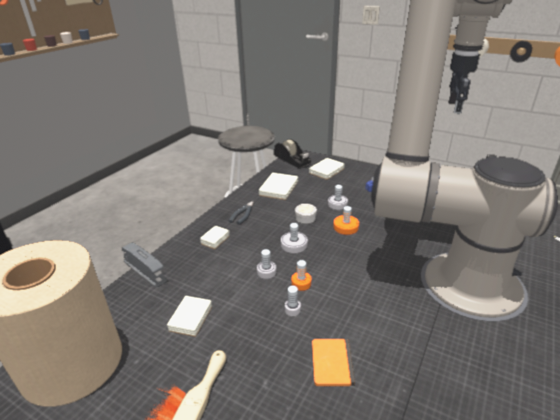

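The top view shows steel weights at (254,235) a, (348,244) b, (205,232) c and (173,276) d, with orange decoys at (309,271) and (205,268). The pads are at (350,164) a, (421,198) b, (129,206) c and (225,159) d; the tin is at (305,223) and the knob at (403,268). The camera rotation is a quaternion, so I'll fix the helper.

```bash
sed -i 's/R=np.array(p\["rotation"\])/R=Rm(p)/; 2a from scipy.spatial.transform import Rotation as Ro\ndef Rm(p): return Ro.from_quat(p["rotation"],scalar_first=True).as_matrix()' h.py
cat > m.py <<'E'
from h import *
p=grab_frame("top")
for k in ("weight_a","pad_a"):
    for d in trace(p,k):
        m=d["mask"].astype(np.uint8); c=max(cv2.findContours(m,cv2.RETR_EXTERNAL,cv2.CHAIN_APPROX_NONE)[0],key=cv2.contourArea).reshape(-1,2)
        w=(toplane(p,c,0.02)[:,:2]*1000).astype(np.float32)
        r=cv2.minAreaRect(w); e=cv2.minEnclosingCircle(w)
        print(k,round(d["conf"],2),c.mean(0).round(),"rect",np.round(r[0]),np.round(r[1]),round(r[2],1),"circ",np.round(e[0]),round(e[1],1),np.median(p["pixels"][m>0],axis=0))
E
python3 m.py
```

```text
weight_a 0.92 [254. 235.] rect [438.  69.] [66. 66.] 45.9 circ [437.  69.] 34.2 [252. 252. 252.]
weight_a 0.77 [205. 232.] rect [444. 198.] [44. 47.] 0.9 circ [444. 198.] 24.6 [218.5 220.  221. ]
weight_a 0.71 [205. 267.] rect [352. 196.] [44. 46.] 46.3 circ [351. 195.] 24.2 [255. 198. 115.]
weight_a 0.67 [173. 276.] rect [328. 278.] [33. 31.] 46.8 circ [328. 278.] 18.5 [203. 204. 205.]
weight_a 0.57 [309. 270.] rect [348. -70.] [67. 67.] 0.3 circ [347. -71.] 35.0 [255. 219. 126.]
pad_a 0.92 [349. 165.] rect [ 627. -179.] [ 94. 129.] 9.7 circ [ 626. -178.] 74.3 [254. 254. 252.]
pad_a 0.85 [225. 159.] rect [638. 150.] [46. 64.] 0.5 circ [636. 151.] 36.9 [254. 254. 252.]
pad_a 0.71 [420. 198.] rect [ 538. -368.] [112.  80.] 80.0 circ [ 539. -367.] 64.4 [254. 254. 253.]
pad_a 0.58 [129. 205.] rect [511. 401.] [65. 89.] 12.5 circ [509. 401.] 50.0 [254. 254. 252.]
```

```bash
cat >> h.py <<'E'
def go(*pts):
    s=state(); R=Ro.from_quat(s["tool_rot"],scalar_first=True)
    print("tcp",(s["tcp_pos"]*1000).round(1),"gap",round(s["finger_gap"]*1000,1),"grip",round(float(s["grip_force"]),1),"t",s["time_s"],"j",s["joint_positions"].round(2))
    for q in pts: print(q,(R.inv().apply(np.array(q)-s["tcp_pos"]*1000)).round(1))
def wrist(zs=0.02):
    s=state(); p=grab_frame("wrist")
    T=np.eye(4);T[:3,:3]=Ro.from_quat(s["tool_rot"],scalar_first=True).as_matrix();T[:3,3]=s["tcp_pos"]
    C=T@np.array(p["T_tool_cam"]); q=dict(p); q["position"]=C[:3,3]; q["rotation"]=Ro.from_matrix(C[:3,:3]).as_quat(scalar_first=True)
    return p,q
def look(name,zs=0.02):
    p,q=wrist()
    for d in trace(p,name):
        m=d["mask"].astype(np.uint8); c=max(cv2.findContours(m,cv2.RETR_EXTERNAL,cv2.CHAIN_APPROX_NONE)[0],key=cv2.contourArea).reshape(-1,2)
        w=(toplane(q,c,zs)[:,:2]*1000).astype(np.float32); r=cv2.minAreaRect(w)
        print(name,round(d["conf"],2),c.min(0),c.max(0),"rect",np.round(r[0],1),np.round(r[1]),np.round(cv2.minEnclosingCircle(w)[0],1))
    for d in spot_point(p,name): print("spot",np.round(np.array(d["xyz"])*1000),round(d["conf"],2))
    return p
E
python3 -c "
from h import *
go((416,-174,200),(437,68,160))"
```

```text
tcp [ 179.  -493.6  231.4] gap 85.4 grip 0.0 t 0.75 j [-1.37  0.34  1.52  0.    1.28 -0.15]
(416, -174, 200) [ 331.7 -219.7   31.3]
(437, 68, 160) [ 434.  -440.    71.3]
```

Request:
send_rows --commands '[[-1,[332,-220,31],[0,0,0]],[-1,[332,-220,31],[0,0,0]],[-1,[332,-220,31],[0,0,0]],[-1,[332,-220,31],[0,0,0]],[-1,[332,-220,31],[0,0,0]],[-1,[332,-220,31],[0,0,0]],[-1,[332,-220,31],[0,0,0]],[-1,[332,-220,31],[0,0,0]],[-1,[434,-440,71],[0,0,0]],[-1,[434,-440,71],[0,0,0]],[-1,[434,-440,71],[0,0,0]],[-1,[434,-440,71],[0,0,0]],[-1,[434,-440,71],[0,0,0]],[-1,[434,-440,71],[0,0,0]],[-1,[434,-440,71],[0,0,0]],[-1,[434,-440,71],[0,0,0]]]' --squeeze 60

```text
time_s: 2.35
tcp_pos: [0.4372, 0.0673, 0.1605]
tool_rot: [0.0, 0.985, 0.173, 0.0]
contact_force: [-0.2, -0.3, -0.7]
finger_gap: 0.0853
grip_force: 0.0
```

```bash
python3 -c "
from h import *
p=look('weight_a'); cv2.imwrite('pics/w1.png',p['pixels'][:,:,::-1])
go((437,68,32))"
```

```text
weight_a 0.96 [  0 206] [ 70 253] rect [316.5 287.9] [33. 90.] [317.8 289.4]
weight_a 0.87 [340 283] [387 345] rect [342.2 -58.7] [77. 44.] [347.2 -64.4]
weight_a 0.85 [111 117] [176 167] rect [443.5 201. ] [46. 59.] [441.8 201.6]
weight_a 0.77 [455 260] [528 315] rect [ 413.3 -182.7] [102.  56.] [ 414.9 -183.2]
weight_a 0.6 [ 94 208] [157 262] rect [343.6 196.6] [45. 77.] [344.7 198.9]
spot [441.  70.   2.] 0.88
spot [350. 192.  -0.] 0.83
spot [ 417. -170.    1.] 0.77
spot [332. 278.   2.] 0.77
spot [348. -74.  -5.] 0.71
spot [444. 198.  -2.] 0.61
tcp [437.2  66.8 160.5] gap 85.3 grip 0.0 t 2.5 j [-0.02  0.27  1.85 -0.    1.02  1.2 ]
(437, 68, 32) [ 1.000e-01 -1.300e+00  1.285e+02]
```

View pics/w1.png

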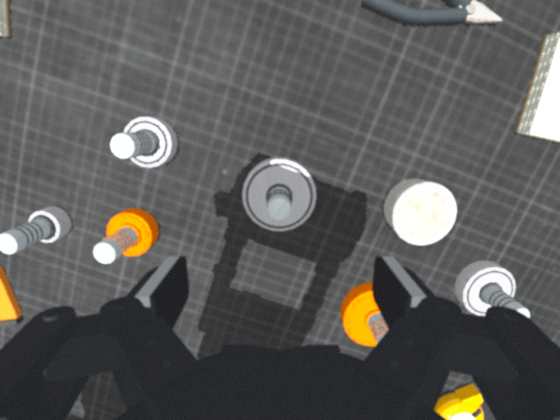

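The wrist view shows weight a's disc centred at about (279,194), directly between the fingers, with the tin to its right at (420,212). I'll convert that pixel and descend.

```bash
python3 -c "
from h import *
p,q=wrist()
print(toplane(q,[(279.5,195),(148,142)],0.02)*1000)
go((439,68,32))"
```

```text
[[437.72932439  68.16166754  20.        ]
 [443.58911604 196.84402868  20.        ]]
tcp [437.2  66.8 160.5] gap 85.4 grip 0.0 t 2.55 j [-0.02  0.27  1.85 -0.    1.02  1.2 ]
(439, 68, 32) [  2.   -0.5 128.5]
```

Request:
send_rows --commands '[[-1,[1,-1,45],[0,0,0]],[-1,[1,-1,85],[0,0,0]],[-1,[1,-1,110],[0,0,0]],[-1,[1,-1,128],[0,0,0]],[-1,[1,-1,128],[0,0,0]],[1,[1,-1,128],[0,0,0]],[1,[1,-1,128],[0,0,0]],[1,[1,-1,128],[0,0,0]],[1,[1,-1,128],[0,0,0]],[1,[1,-1,128],[0,0,0]],[1,[1,-1,128],[0,0,0]],[1,[1,-1,128],[0,0,0]],[1,[1,-1,128],[0,0,0]]]' --squeeze 60

```text
time_s: 3.85
tcp_pos: [0.4381, 0.069, 0.033]
tool_rot: [0.0, 0.985, 0.173, 0.001]
contact_force: [-1.6, -3.9, 7.3]
finger_gap: 0.0182
grip_force: 58.4
```

```bash
python3 -c "
from h import *
go((437,68,160),(628,-180,160),(628,-180,55))"
```

```text
tcp [438.1  69.   33. ] gap 18.2 grip 58.4 t 3.85 j [-0.02  0.48  1.98 -0.    0.68  1.21]
(437, 68, 160) [  -1.3    0.7 -127. ]
(628, -180, 160) [  93.7  298.9 -126.6]
(628, -180, 55) [ 93.6 298.8 -21.6]
```

Request:
send_rows --commands '[[1,[0,0,-30],[0,0,0]],[1,[0,0,-75],[0,0,0]],[1,[5,15,-110],[0,0,0]],[1,[16,50,-127],[0,0,0]],[1,[30,96,-127],[0,0,0]],[1,[44,142,-127],[0,0,0]],[1,[58,186,-127],[0,0,0]],[1,[72,230,-127],[0,0,0]],[1,[84,268,-127],[0,0,0]],[1,[91,289,-115],[0,0,0]],[1,[94,299,-95],[0,0,0]],[1,[94,299,-80],[0,0,0]],[1,[94,299,-80],[0,0,0]],[1,[94,299,-80],[0,0,0]]]'

```text
time_s: 5.25
tcp_pos: [0.6271, -0.1792, 0.1112]
tool_rot: [-0.001, 0.985, 0.173, -0.001]
contact_force: [0.6, 0.3, -7.2]
finger_gap: 0.018
grip_force: 60.7
```

```bash
python3 -c "
from h import *
p=look('pad_a'); cv2.imwrite('pics/w2.png',p['pixels'][:,:,::-1])
go((628,-180,55))"
```

```text
pad_a 0.97 [199 138] [374 274] rect [ 628.2 -180.5] [ 93. 126.] [ 627.5 -180.9]
pad_a 0.67 [398 331] [417 355] rect [ 548.5 -330.8] [32. 11.] [ 548.5 -330.8]
tcp [ 628.3 -179.6  113.4] gap 18.2 grip 60.7 t 5.4 j [-0.4   0.68  1.29 -0.    1.17  0.83]
(628, -180, 55) [-0.5  0.2 58.4]
```

View pics/w2.png

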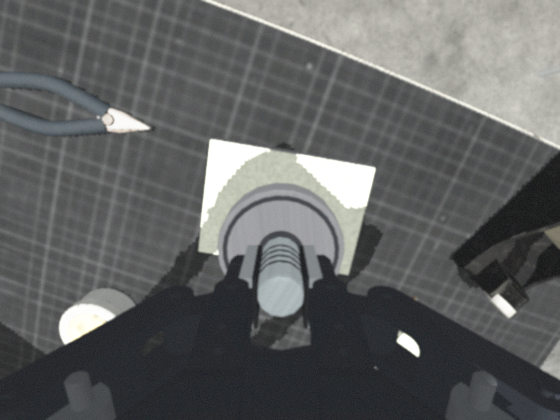

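The weight hangs upright, its disc spanning columns 218–344 with the top at row 184. The pad corners show at (210,138) and (374,166), and the pad centre of (628,-180) agrees with the earlier measurement.

```bash
python3 -c "
from h import *
p,q=wrist()
w=toplane(q,[(281,247),(281,184),(218,240),(344,240)],state()['tcp_pos'][2]-.013)*1000
print(w.round(1)); go((628,-180,53))"
```

```text
[[ 629.4 -179.2  100.5]
 [ 661.9 -167.3  100.5]
 [ 621.6 -145.9  100.5]
 [ 644.8 -209.6  100.5]]
tcp [ 628.3 -179.6  113.5] gap 18.5 grip 60.7 t 5.45 j [-0.4   0.68  1.29 -0.    1.17  0.83]
(628, -180, 53) [-0.5  0.2 60.5]
```

Request:
send_rows --commands '[[1,[0,0,25],[0,0,0]],[1,[0,0,45],[0,0,0]],[1,[0,0,54],[0,0,0]],[1,[0,0,58],[0,0,0]],[1,[0,0,60],[0,0,0]],[1,[0,0,60],[0,0,0]],[1,[0,0,60],[0,0,0]]]'

```text
time_s: 6.15
tcp_pos: [0.6285, -0.18, 0.0534]
tool_rot: [0.001, 0.985, 0.173, 0.001]
contact_force: [0.0, 0.3, -6.9]
finger_gap: 0.0186
grip_force: 60.8
```

Request:
send_rows --commands '[[1,[0,0,0.7],[0,0,0]],[1,[0,0,0.7],[0,0,0]],[-1,[0,0,0.7],[0,0,0]],[-1,[0,0,0.7],[0,0,0]],[-1,[0,0,0.7],[0,0,0]],[-1,[0,0,0.7],[0,0,0]],[-1,[0,0,0.7],[0,0,0]],[-1,[0,0,0.7],[0,0,0]],[-1,[0,0,-20],[0,0,0]],[-1,[0,0,-60],[0,0,0]],[-1,[0,0,-105],[0,0,0]]]'

```text
time_s: 7.25
tcp_pos: [0.627, -0.1794, 0.157]
tool_rot: [-0.001, 0.985, 0.173, -0.001]
contact_force: [0.1, -0.0, -1.0]
finger_gap: 0.0854
grip_force: 0.0
```

```bash
python3 -c "
from h import *
p=look('weight_a'); cv2.imwrite('pics/w3.png',p['pixels'][:,:,::-1])
go((416,-173,160),(416,-173,32))"
```

```text
weight_a 0.86 [ 83 372] [125 419] rect [324.3 -67.6] [85. 50.] [323.2 -56. ]
weight_a 0.85 [191 337] [225 359] rect [ 442.7 -162.1] [23. 41.] [ 441.8 -163. ]
weight_a 0.78 [243 160] [321 238] rect [ 623.8 -181.5] [75. 73.] [ 623.7 -181.6]
spot [ 634. -180.   18.] 0.85
spot [ 417. -175.    2.] 0.79
tcp [ 629.7 -180.5  161.3] gap 85.6 grip 0.0 t 7.4 j [-0.4   0.63  1.24 -0.    1.26  0.83]
(416, -173, 160) [-198.4  -79.9   -0.2]
(416, -173, 32) [-199.1  -80.6  127.8]
```

View pics/w3.png

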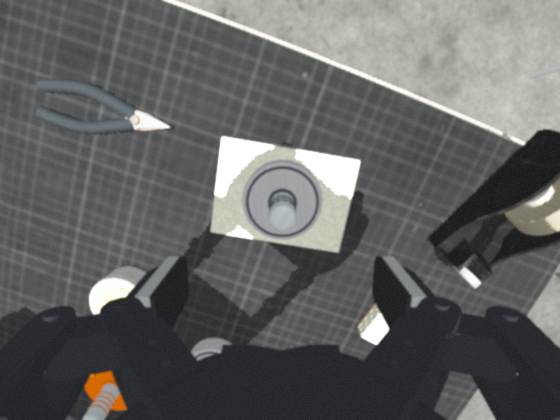

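Weight a stands at about (283,199) and the pad's corners average to (283,195), so it is well centred and released. Next is weight b.

Request:
send_rows --commands '[[-1,[-46,-18,0],[0,0,0]],[-1,[-92,-37,0],[0,0,0]],[-1,[-138,-55,0],[0,0,0]],[-1,[-180,-72,0],[0,0,0]],[-1,[-199,-80,0],[0,0,0]],[-1,[-199,-80,0],[0,0,0]],[-1,[-199,-80,0],[0,0,0]]]'

```text
time_s: 8.1
tcp_pos: [0.4139, -0.1726, 0.1571]
tool_rot: [0.0, 0.985, 0.173, 0.0]
contact_force: [-0.3, -0.3, 0.3]
finger_gap: 0.0853
grip_force: 0.0
```

```bash
cat > lw.py <<'E'
from h import *
import sys
# steel disc nearest the TCP: circle search in the rectified z=0.02 plane, 1 px = 0.5 mm
r=float(sys.argv[1]); p,q=wrist(); t=state()["tcp_pos"]*1000
g=np.arange(-60,60,.5); X,Y=np.meshgrid(t[0]+g,t[1]+g)
uv=project(q,np.c_[X.ravel(),Y.ravel(),np.full(X.size,20)]/1000).astype(np.float32).reshape(*X.shape,2)
im=cv2.remap(cv2.cvtColor(p["pixels"],cv2.COLOR_RGB2GRAY),uv[...,0],uv[...,1],cv2.INTER_LINEAR)
c=cv2.HoughCircles(cv2.GaussianBlur(im,(5,5),0),cv2.HOUGH_GRADIENT,1,4,param1=80,param2=10,minRadius=int(2*r-4),maxRadius=int(2*r+4))
if c is not None:
    for u,v,R in c[0][:2]: print("disc",(t[0]-60+u/2).round(1),(t[1]-60+v/2).round(1),R/2)
for d in spot_point(p,"weight_a"): print("spot",np.round(np.array(d["xyz"])*1000),round(d["conf"],2))
u,v,_=c[0][0]; im=cv2.circle(cv2.resize(im,None,fx=2,fy=2),(int(2*u),int(2*v)),int(4*r),255,1); cv2.imwrite(sys.argv[2],im)
go(*[(t[0],t[1],32)])
E
python3 lw.py 29 pics/b1.png
```

```text
disc 417.2 -173.4 27.95
disc 416.7 -175.4 27.4
spot [ 416. -173.    1.] 0.74
tcp [ 414.6 -172.7  157. ] gap 85.3 grip 0.0 t 8.2 j [-0.57  0.29  1.83  0.    1.02  0.66]
(np.float64(414.4523721235652), np.float64(-172.6897025711108), 32) [-2.00e-01 -1.00e-01  1.25e+02]
```

View pics/b1.png

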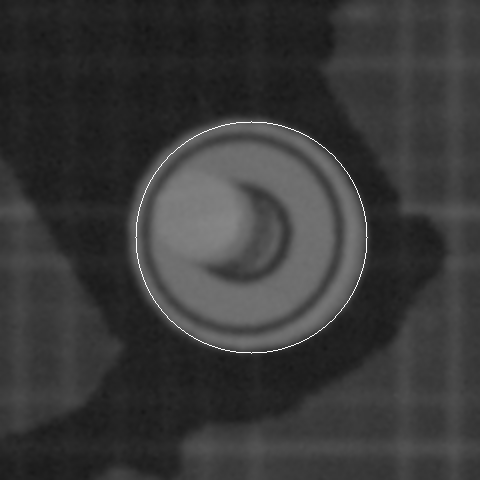

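The rectified crop shows disc b centred at about (247,236), so the weight is at (416,-173).

Request:
send_rows --commands '[[-1,[1.5,1,45],[0,0,0]],[-1,[1.5,1,85],[0,0,0]],[-1,[1.5,1,110],[0,0,0]],[-1,[1.5,1,125],[0,0,0]],[-1,[1.5,1,125],[0,0,0]],[1,[1.5,1,125],[0,0,0]],[1,[1.5,1,125],[0,0,0]],[1,[1.5,1,125],[0,0,0]],[1,[1.5,1,125],[0,0,0]],[1,[1.5,1,125],[0,0,0]],[1,[1.5,1,125],[0,0,0]],[1,[1.5,1,125],[0,0,0]]]'

```text
time_s: 9.4
tcp_pos: [0.416, -0.1734, 0.033]
tool_rot: [0.001, 0.985, 0.173, 0.001]
contact_force: [1.2, -1.9, 6.2]
finger_gap: 0.0185
grip_force: 58.6
```

```bash
python3 -c "
from h import *
go((539,-369,160))"
```

```text
tcp [ 416.  -173.4   33. ] gap 18.5 grip 58.6 t 9.4 j [-0.57  0.49  1.96 -0.    0.69  0.66]
(539, -369, 160) [  49.2  226.1 -126.6]
```

Request:
send_rows --commands '[[1,[0,0,-30],[0,0,0]],[1,[0,0,-75],[0,0,0]],[1,[4,18,-110],[0,0,0]],[1,[13,58,-127],[0,0,0]],[1,[23,104,-127],[0,0,0]],[1,[33,150,-127],[0,0,0]],[1,[42,190,-127],[0,0,0]],[1,[47,215,-115],[0,0,0]],[1,[49,226,-95],[0,0,0]],[1,[49,226,-80],[0,0,0]],[1,[49,226,-80],[0,0,0]],[1,[49,226,-80],[0,0,0]]]'

```text
time_s: 10.6
tcp_pos: [0.5378, -0.368, 0.1115]
tool_rot: [-0.001, 0.985, 0.173, -0.001]
contact_force: [0.0, 0.2, -4.1]
finger_gap: 0.0184
grip_force: 59.9
```

```bash
python3 -c "
from h import *
p=look('pad_a'); cv2.imwrite('pics/w4.png',p['pixels'][:,:,::-1])
go((539,-369,53))"
```

```text
pad_a 0.79 [204 131] [365 247] rect [ 540.6 -370.5] [106.  78.] [ 539.9 -369.7]
spot [ 541. -371.   -2.] 0.65
tcp [ 538.8 -368.6  113.5] gap 18.5 grip 59.9 t 10.75 j [-0.72  0.68  1.3  -0.    1.17  0.51]
(539, -369, 53) [ 0.   0.3 60.5]
```

View pics/w4.png

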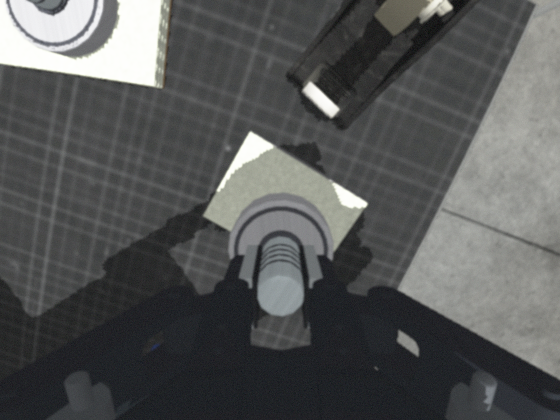

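Weight b hangs upright over pad b, whose corners are at (250,131), (204,214) and (366,205); the pad centre is about (540,-369.5).

Request:
send_rows --commands '[[1,[1,1,25],[0,0,0]],[1,[1,1,45],[0,0,0]],[1,[1,1,54],[0,0,0]],[1,[1,1,58],[0,0,0]],[1,[1,1,60],[0,0,0]],[1,[1,1,60.7],[0,0,0]],[1,[1,1,60.7],[0,0,0]],[-1,[1,1,60.7],[0,0,0]],[-1,[1,1,60.7],[0,0,0]],[-1,[1,1,60.7],[0,0,0]],[-1,[1,1,60.7],[0,0,0]],[-1,[1,1,60.7],[0,0,0]],[-1,[1,1,60.7],[0,0,0]],[-1,[1,1,40],[0,0,0]],[-1,[1,1,0],[0,0,0]],[-1,[1,1,-45],[0,0,0]]]'

```text
time_s: 12.35
tcp_pos: [0.5389, -0.3686, 0.157]
tool_rot: [-0.001, 0.985, 0.173, -0.001]
contact_force: [0.4, -1.2, 0.7]
finger_gap: 0.0855
grip_force: 0.0
```

```bash
python3 -c "
from h import *
p=look('weight_a'); cv2.imwrite('pics/w5.png',p['pixels'][:,:,::-1])
go((500,-30,190),(440,196,160))"
```

```text
weight_a 0.79 [39  0] [144  68] rect [ 616.2 -171.1] [54. 90.] [ 628.2 -166.8]
weight_a 0.76 [250 166] [315 232] rect [ 536.1 -370.8] [63. 61.] [ 535.9 -370.8]
weight_a 0.4 [  0 262] [  1 277] rect [ 364.5 -119. ] [18.  1.] [ 364.5 -118.4]
spot [ 633. -180.   19.] 0.95
spot [ 540. -368.   23.] 0.9
tcp [ 541.2 -370.5  161.4] gap 85.4 grip 0.0 t 12.5 j [-0.72  0.63  1.24 -0.    1.26  0.51]
(500, -30, 190) [  77.4 -333.9  -30.7]
(440, 196, 160) [  98.  -567.1   -2.2]
```

View pics/w5.png

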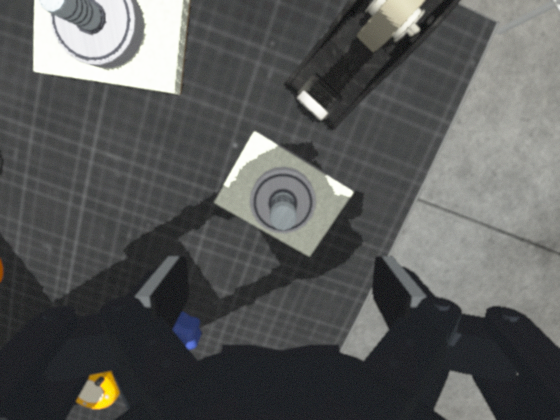

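Weight b stands at (283,199), centred on its pad (corners average about (284,194)). Next is weight c.

Request:
send_rows --commands '[[-1,[77,-334,-31],[0,0,0]],[-1,[77,-334,-31],[0,0,0]],[-1,[77,-334,-31],[0,0,0]],[-1,[77,-334,-31],[0,0,0]],[-1,[77,-334,-31],[0,0,0]],[-1,[77,-334,-31],[0,0,0]],[-1,[77,-334,-31],[0,0,0]],[-1,[102,-568,-2],[0,0,0]],[-1,[102,-568,-2],[0,0,0]],[-1,[102,-568,-2],[0,0,0]],[-1,[102,-568,-2],[0,0,0]],[-1,[102,-568,-2],[0,0,0]],[-1,[102,-568,-2],[0,0,0]],[-1,[102,-568,-2],[0,0,0]],[-1,[102,-568,-2],[0,0,0]]]'

```text
time_s: 14.0
tcp_pos: [0.442, 0.1988, 0.1588]
tool_rot: [0.0, 0.985, 0.173, -0.0]
contact_force: [0.5, -0.0, -0.1]
finger_gap: 0.0857
grip_force: 0.0
```

```bash
python3 lw.py 23 pics/c1.png
```

```text
disc 443.5 198.8 22.9
disc 443.0 196.8 21.35
spot [352. 190.   1.] 0.83
spot [445. 200.  -1.] 0.8
spot [329. 277.  -2.] 0.68
tcp [442.3 198.4 159.1] gap 85.4 grip 0.0 t 14.1 j [ 0.26  0.34  1.74 -0.    1.06  1.49]
(np.float64(442.23399105250246), np.float64(198.518533783296), 32) [-0.000e+00 -1.000e-01  1.271e+02]
```

View pics/c1.png

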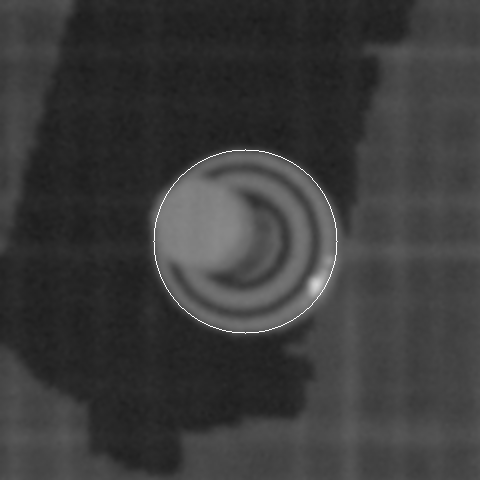

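The circle fits disc c, centred at (245,241), so the weight is at (443.5,198.7).

Request:
send_rows --commands '[[-1,[1,0,45],[0,0,0]],[-1,[1,0,85],[0,0,0]],[-1,[1,0,110],[0,0,0]],[-1,[1,0,127],[0,0,0]],[-1,[1,0,127],[0,0,0]],[1,[1,0,127],[0,0,0]],[1,[1,0,127],[0,0,0]],[1,[1,0,127],[0,0,0]],[1,[1,0,127],[0,0,0]],[1,[1,0,127],[0,0,0]],[1,[1,0,127],[0,0,0]],[1,[1,0,127],[0,0,0]]]'

```text
time_s: 15.3
tcp_pos: [0.4434, 0.1999, 0.0329]
tool_rot: [0.0, 0.985, 0.173, 0.001]
contact_force: [0.1, -2.2, 5.8]
finger_gap: 0.0186
grip_force: 58.6
```

```bash
python3 -c "
from h import *
go((511,400.5,160))"
```

```text
tcp [443.4 199.9  32.9] gap 18.6 grip 58.6 t 15.3 j [ 0.27  0.54  1.87 -0.    0.74  1.49]
(511, 400.5, 160) [ 132.1 -165.5 -127. ]
```

Request:
send_rows --commands '[[1,[0,0,-30],[0,0,0]],[1,[0,0,-75],[0,0,0]],[1,[10,-13,-110],[0,0,0]],[1,[34,-43,-127],[0,0,0]],[1,[60,-76,-127],[0,0,0]],[1,[87,-110,-127],[0,0,0]],[1,[112,-140,-125],[0,0,0]],[1,[126,-158,-115],[0,0,0]],[1,[132,-165,-95],[0,0,0]],[1,[132,-165,-80],[0,0,0]],[1,[132,-165,-80],[0,0,0]],[1,[132,-165,-80],[0,0,0]]]'

```text
time_s: 16.5
tcp_pos: [0.5102, 0.3997, 0.1115]
tool_rot: [0.0, 0.985, 0.173, -0.001]
contact_force: [0.1, -0.0, -3.7]
finger_gap: 0.0184
grip_force: 59.6
```

```bash
python3 -c "
from h import *
p=look('pad_a'); cv2.imwrite('pics/w6.png',p['pixels'][:,:,::-1])
go((511,400.5,53))"
```

```text
pad_a 0.73 [222 164] [336 249] rect [510.3 402.7] [65. 86.] [509.6 402.5]
spot [508. 403.  -3.] 0.71
tcp [511.2 400.  113.4] gap 18.7 grip 59.6 t 16.65 j [ 0.55  0.67  1.31 -0.    1.16  1.77]
(511, 400.5, 53) [-0.1 -0.5 60.4]
```

View pics/w6.png

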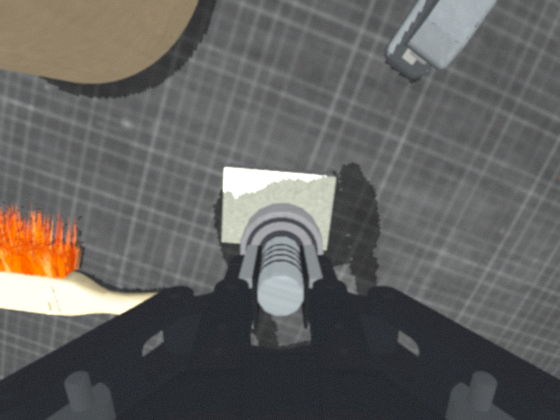

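Weight c hangs upright over pad c, whose top corners are at (223,167) and (336,177). The pad centre is about (510.5,401.5).

Request:
send_rows --commands '[[1,[0,-1.5,25],[0,0,0]],[1,[0,-1.5,45],[0,0,0]],[1,[0,-1.5,54],[0,0,0]],[1,[0,-1.5,58],[0,0,0]],[1,[0,-1.5,60],[0,0,0]],[1,[0,-1.5,60.7],[0,0,0]],[1,[0,-1.5,60.7],[0,0,0]],[-1,[0,-1.5,60.7],[0,0,0]],[-1,[0,-1.5,60.7],[0,0,0]],[-1,[0,-1.5,60.7],[0,0,0]],[-1,[0,-1.5,60.7],[0,0,0]],[-1,[0,-1.5,60.7],[0,0,0]],[-1,[0,-1.5,60.7],[0,0,0]],[-1,[0,-1.5,40],[0,0,0]],[-1,[0,-1.5,0],[0,0,0]],[-1,[0,-1.5,-45],[0,0,0]]]'

```text
time_s: 18.25
tcp_pos: [0.5095, 0.4009, 0.157]
tool_rot: [0.001, 0.985, 0.173, -0.002]
contact_force: [0.3, 0.0, 0.4]
finger_gap: 0.0858
grip_force: 0.0
```

```bash
python3 -c "
from h import *
p=look('weight_a'); cv2.imwrite('pics/w7.png',p['pixels'][:,:,::-1])
go((329,277.5,160))"
```

```text
weight_a 0.79 [255 172] [306 227] rect [506.6 399.8] [49. 49.] [506.  399.8]
spot [514. 403.  16.] 0.82
tcp [511.9 402.5 161.2] gap 85.4 grip 0.0 t 18.4 j [ 0.55  0.63  1.25 -0.    1.26  1.77]
(329, 277.5, 160) [-214.6   55.1   -0.5]
```

View pics/w7.png

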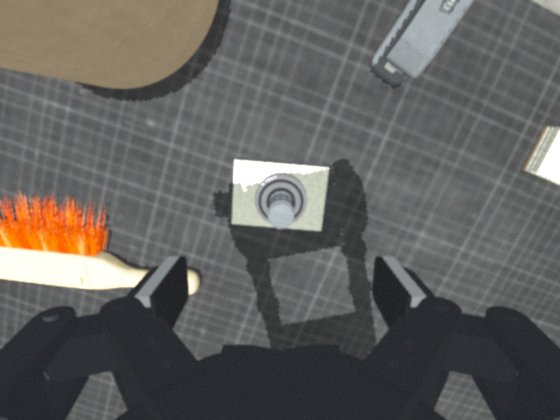

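Weight c sits at (281,198), with the pad's corners averaging (280,195), so it is well placed. Next is weight d.

Request:
send_rows --commands '[[-0.4,[-40,10,0],[0,0,0]],[-0.4,[-86,22,0],[0,0,0]],[-0.4,[-132,34,0],[0,0,0]],[-0.4,[-178,46,0],[0,0,0]],[-0.4,[-205,53,0],[0,0,0]],[-0.4,[-214,55,0],[0,0,0]],[-0.4,[-214,55,0],[0,0,0]],[-0.4,[-214,55,0],[0,0,0]]]'

```text
time_s: 19.2
tcp_pos: [0.329, 0.2774, 0.1572]
tool_rot: [-0.0, 0.985, 0.173, 0.001]
contact_force: [0.6, -0.6, 0.0]
finger_gap: 0.0598
grip_force: 0.0
```

```bash
python3 lw.py 17 pics/d1.png
```

```text
disc 331.9 279.3 15.4
disc 329.4 278.8 17.55
spot [328. 275.  -0.] 0.77
spot [354. 191.   0.] 0.75
tcp [329.  277.5 157.1] gap 59.8 grip 0.0 t 19.3 j [ 0.52  0.25  1.88 -0.    1.01  1.75]
(np.float64(329.13541633050585), np.float64(277.50508717717054), 32) [ 1.000e-01 -0.000e+00  1.251e+02]
```

View pics/d1.png

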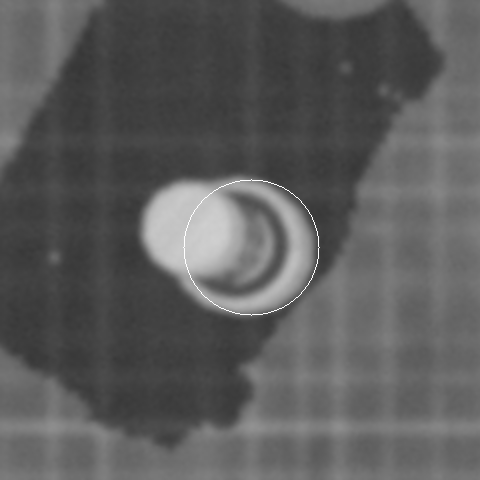

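Disc d's right edge is at column 318 and it spans rows 178–314, so it is centred at about (248,246), which is (331,279).

Request:
send_rows --commands '[[-0.4,[2,-0.7,45],[0,0,0]],[-0.4,[2,-0.7,85],[0,0,0]],[-0.4,[2,-0.7,110],[0,0,0]],[-0.4,[2,-0.7,125],[0,0,0]],[-0.4,[2,-0.7,125],[0,0,0]],[1,[2,-0.7,125],[0,0,0]],[1,[2,-0.7,125],[0,0,0]],[1,[2,-0.7,125],[0,0,0]],[1,[2,-0.7,125],[0,0,0]],[1,[2,-0.7,125],[0,0,0]],[1,[2,-0.7,125],[0,0,0]]]'

```text
time_s: 20.4
tcp_pos: [0.3303, 0.2787, 0.0333]
tool_rot: [-0.0, 0.985, 0.173, 0.001]
contact_force: [-0.1, 0.5, 7.3]
finger_gap: 0.0187
grip_force: 58.5
```

```bash
python3 -c "
from h import *
go((638,149,160))"
```

```text
tcp [330.3 278.7  33.3] gap 18.7 grip 58.5 t 20.4 j [ 0.52  0.47  2.01 -0.    0.66  1.75]
(638, 149, 160) [ 245.5  226.7 -126.2]
```

Request:
send_rows --commands '[[1,[0,0,-30],[0,0,0]],[1,[0,0,-75],[0,0,0]],[1,[10,9,-110],[0,0,0]],[1,[37,34,-127],[0,0,0]],[1,[71,66,-127],[0,0,0]],[1,[105,97,-127],[0,0,0]],[1,[139,128,-127],[0,0,0]],[1,[173,160,-127],[0,0,0]],[1,[207,191,-127],[0,0,0]],[1,[233,215,-115],[0,0,0]],[1,[245,226,-95],[0,0,0]],[1,[245,226,-80],[0,0,0]],[1,[245,226,-80],[0,0,0]],[1,[245,226,-80],[0,0,0]]]'

```text
time_s: 21.8
tcp_pos: [0.6364, 0.1493, 0.1123]
tool_rot: [-0.0, 0.985, 0.173, -0.0]
contact_force: [-0.6, 0.6, -2.1]
finger_gap: 0.0186
grip_force: 58.8
```

```bash
python3 -c "
from h import *
p=look('pad_a'); cv2.imwrite('pics/w8.png',p['pixels'][:,:,::-1])
go((638,149,53))"
```

```text
pad_a 0.85 [  0 210] [ 23 282] rect [524.6 353.8] [71. 22.] [524.3 358.4]
pad_a 0.67 [516 273] [559 367] rect [ 610.5 -114.3] [111.  44.] [ 621.  -128.5]
pad_a 0.67 [233 165] [329 240] rect [638.3 149.6] [49. 66.] [637.9 150.2]
spot [636. 147.   1.] 0.75
tcp [637.1 149.6 113.7] gap 18.0 grip 58.8 t 21.95 j [ 0.11  0.68  1.29 -0.    1.17  1.34]
(638, 149, 53) [ 0.5  0.8 60.7]
```

View pics/w8.png

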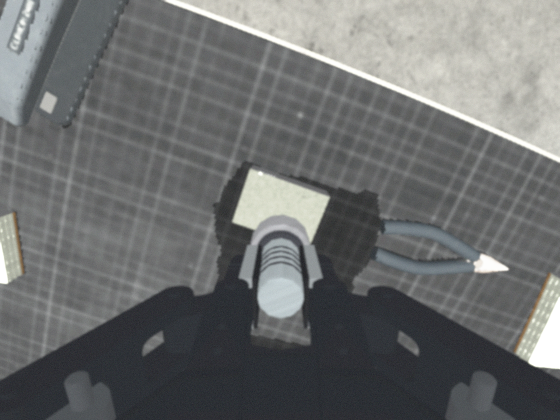

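Weight d hangs upright over pad d, whose corners are at (251,167), (329,193) and (233,224). The pad centre is about (638,149.5), so I'll lower and release.

Request:
send_rows --commands '[[1,[1,0,25],[0,0,0]],[1,[1,0,45],[0,0,0]],[1,[1,0,54],[0,0,0]],[1,[1,0,58],[0,0,0]],[1,[1,0,60],[0,0,0]],[1,[1,0,60.7],[0,0,0]],[1,[1,0,60.7],[0,0,0]],[-1,[1,0,60.7],[0,0,0]],[-1,[1,0,60.7],[0,0,0]],[-1,[1,0,60.7],[0,0,0]],[-1,[1,0,60.7],[0,0,0]],[-1,[1,0,60.7],[0,0,0]],[-1,[1,0,60.7],[0,0,0]],[-1,[1,0,40],[0,0,0]],[-1,[1,0,0],[0,0,0]],[-1,[1,0,-45],[0,0,0]],[-1,[1,0,-60],[0,0,0]],[-1,[1,0,-60],[0,0,0]],[-1,[1,0,-60],[0,0,0]]]'

```text
time_s: 23.85
tcp_pos: [0.6373, 0.1494, 0.1714]
tool_rot: [0.0, 0.985, 0.173, -0.001]
contact_force: [-0.6, -0.2, -1.1]
finger_gap: 0.0853
grip_force: 0.0
```

```bash
python3 -c "
from h import *
p,q=wrist(); cv2.imwrite('pics/w9.png',p['pixels'][:,:,::-1])
for n in ('scene','top'):
  f=grab_frame(n)
  for d in spot_point(f,'weight_a'): print(n,np.round(np.array(d['xyz'])*1000),round(d['conf'],2))
go()"
```

```text
scene [349. -73.  -1.] 0.92
scene [516. 403.  18.] 0.9
scene [351. 192.  -2.] 0.82
scene [635. 150.  19.] 0.77
scene [ 626. -184.   23.] 0.75
scene [ 539. -370.   21.] 0.47
top [ 629. -180.   18.] 0.95
top [ 542. -368.   23.] 0.8
top [348. -70.   0.] 0.56
top [508. 400.  19.] 0.51
top [637. 148.  19.] 0.41
tcp [637.2 149.4 170.6] gap 85.4 grip 0.0 t 24.1 j [ 0.11  0.63  1.22 -0.    1.3   1.34]
```

View pics/w9.png

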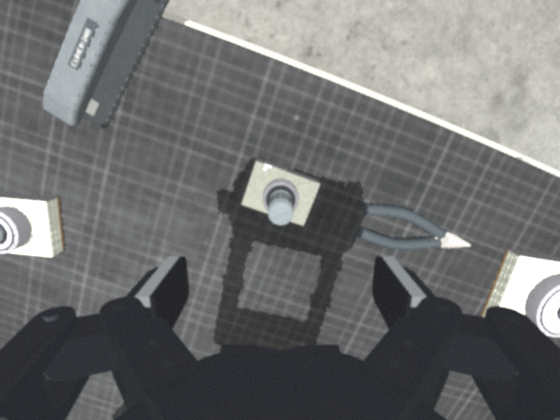

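Weight d stands upright at (281,197) on its pad (centre about (282,193)), and all four weights stand at their pads' middles. I'm handing it in.

```bash
python3 -c "
from cell import *
print(close_job())"
```

```text
the job is handed in; nothing more can be done
None
```

All four weights were set upright and released in order, a to d; final camera estimates put each within about 6 mm of its pad's centre, the tin and knob were left alone, and I handed the job in at about 24 s with no verdict shown.

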